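# Refit the drain grate in the ladle drip pan

## Robot

A 6-joint arm with a two-finger parallel gripper is mounted at the origin on the work surface. World frame = base frame: x ahead of the robot, y to its left, z up, the work surface at z = 0. Lengths are in mm, angles in degrees, forces in N, time in s.
With the tool pointing down it reaches from about 350 to 775 mm from the base axis. Payload 7.3 kg.
Tool frame: the origin (TCP) lies on the centre line of the jaws, within the pads' length; the fingertips stand 22 mm ahead of it and the grasp point (between the pads) lies 3 mm ahead of it; z points along the fingers, y is the line along which they close (so a half turn about z gives the same grasp; the last joint's range is limited). The gripper opens to 92 mm and grips with 3 to 60 N. Pads are 19 mm wide; open, the fingers measure 130 mm over their backs; the gripper's body (75 mm by 190 mm) begins 47 mm behind the grasp point.
Start: joints at [67.838, 19.595, 87.324, -0, 73.075, -8.365], TCP at [125.185, 509.874, 248.741] pointing down, gripper open.
Joint ranges: [-145.02, 145.02], [-44.19, 115.74], [2.07, 154.8], [-57.11, 237.11], [16.16, 152.29], [-177.93, 177.93]. Speed limits (degrees/s): [147.25, 147.25, 180, 180, 180, 180].

## Interface

Orientations are given as a 3x3 rotation matrix whose columns are the frame's x, y, z axes.
In Python, from plant import sensors, imaging, ctrl gives the robot as it stands. The module is installed in compiled form; this text tells all that it offers.
- The arm moves only by the shell command python3 -m creep 'ROWS'. ROWS is JSON, a list of rows, each a list of 3 entries, a list of its own where there are three numbers: the opening, from 0 (shut) to 1 (fully open), then the shift along the tool's x, y, z each as a share of 2 cm, from -1 to 1, then the turn, a rotation vector about the tool's x, y, z each as a share of 45 degrees, from -1 to 1. A call has 1 to 20 rows; each row shifts and turns the commanded pose from where the row before left it, along the tool's axes as they then stand; what a row does not reach is not made up. A row lasts 1/10 s, in which the tool goes at most 50 mm and 8.59 degrees, less where a joint would pass 70% of its speed; a pose out of reach is approached as far as the arm can. A call with a number of a shift or a turn outside -1 to 1 is refused whole. A call with a gripper value outside its range is refused whole. The fingers move at their own pace and stop on an object; the grip force is fixed at half the most. Time passes only in rows, so rows that do not move let the fingers close. It gives the time, the measured TCP pose, the force, the opening and the grip force at its end, in the units of the state.
- sensors.state(): the state, without advancing time (a new reading comes with each control period).
- imaging.capture(name): name is "scene" or "top"; returns (picture, depth): 420x560x3 uint8, blue, green, red; 420x560 float32, mm along the optical axis (not along the pixel's ray), 0 where there is no reading.
- imaging.camera_model(name): a dict with "camera_matrix" (3x3 intrinsics, pixels), "rvec" (rotation vector, rad) and "tvec" (3), from world to camera coordinates, as OpenCV has them. Camera axes: x right, y down, z forward; pixel columns grow to the right and rows downward; lengths in mm; the calibration is good to about 2 mm. A picture is of the moment at which its call begins. camera_model takes no time and is no camera call.
- ctrl.job_done(): hands the job in; it is judged then, once.
The state is a dict: "time_s": time; "qpos": joint angles; "qvel": joint speeds; "effort": joint torques, N m; "eef_pos": TCP position; "orientation": TCP orientation; "force": force on the tool from outside, world axes, zero at the start; "torque": the same for the moment, N m; "finger_gap": finger opening in mm; "grasp_force": force on a finger pad.
Only numpy, scipy, OpenCV 4.12 (cv2) and the standard library are available. Lean on these libraries where they do the work, as an engineer would, in place of code of your own. Each camera call takes 0.05 s, during which the arm holds its last target. There are 200 camera calls.

## Task

Put the slotted drain grate with the red grip back into the drip pan: with the grate tipped, hook its tongue under the blue lip of the pan, then swing the grip end down until the grate lies flat and fully home on the ledge inside the pan. Keep hold of the grip until that end is down (do not let it drop), then let go. Leave the plain cover with the black grip where it lies.

Things in the scene. Friction and masses are not known exactly. Their poses are not given: they have to be found in the camera images.
- pan: Fixed steel drip pan (all in mm), 200x140 outside (x, y), rim 50 high; origin: centre of its underside, on the table. Inside: x -95..95, y -65..65; a ledge all round, top at z 24. Blue lip over the +x end (away from robot): covers x from 61 on, underside z 48, top 52. Opening before it, 156, is shorter than the grate (170): tip the tongue end down 8 to 35 degrees to enter. Yaw within 0.3 rad.
- grate_grip (a point): Centre of the red grip bar (60 x, 16 y, 24 z mm) of the loose slotted grate, 0.25-0.5 kg, 50 mm above its underside. Pinch across y from above, 45 N. Axes: x to the tongue, z up. Plate 6 mm thick, 110 wide, from x -50 to +90 mm of here, then the tongue. Starts flat on the table, tongue away from the robot, yaw within 0.5 rad. Home in the pan: about x -35, y 0, z 74 mm in the pan's frame, 10 mm play each way.
- grate_tongue (a point): Middle of the end edge of the grate's tongue (80 mm wide, 30 long, 6 thick), half-way through its thickness: 120 mm along x from the grip centre and 47 mm below it. Same axes as the grip. Home in the pan: about x 85, z 27 mm in the pan's frame.
- cover_grip (a point): Centre of the black grip of a loose plain steel cover (150 x 110 x 6 mm, no slots, no tongue), a bystander flat on the table; the grip is like the grate's, 50 mm above the cover's underside. Leave it alone.
There are look-alikes about, which are no part of the job. Leave any purple look-alike of the part that bears grate_grip alone.

How it is judged (in metres and radians):
On the way:
1. the tongue is hooked under the blue lip, the grip end still raised (tipped more than about 3.5 degrees) (x of grate_tongue in the frame of pan between 0.066 and 0.097 m and y of grate_tongue in the frame of pan between -0.04 and 0.04 m and z of grate_tongue in the frame of pan below 0.048 m and angle between grate_tongue's own z axis and vertical above 0.06 rad and z of grate_grip in the frame of pan above 0.077 m), for 0.1 s.
At the end, for the whole second after the job is handed in: The grate lies flat (within about 3.5 degrees) on the ledge inside the pan, both ends down to within 5 mm, with the tongue end at least 9 mm under the blue lip, at rest and let go (x of grate_tongue in the frame of pan between 0.07 and 0.097 m and z of grate_tongue in the frame of pan below 0.034 m and z of grate_grip in the frame of pan between 0.069 and 0.079 m and angle between grate_tongue's own z axis and vertical below 0.06 rad and linear speed of grate below 0.02 m/s); the robot touches nothing.
It fails at once if the grate is let go while its grip end is still raised (tipped more than 6 degrees): it would drop (angle between grate_tongue's own z axis and vertical above 0.105 rad and contact force between the fingers and grate below 0.05 N).
It fails at once if the plain cover is moved more than 30 mm (distance of cover_grip from where it was at the start of the episode above 0.03 m).
It also fails if it takes over 48 s, if anything falls off the work surface, if the arm or the gripper's body presses on something with over 40 N, if the wrist force passes 120 N, or if a joint passes its speed limit or range.

## Working session

There is one attempt and no reset: what is moved stays moved. The work goes in short steps, Python scripts to look and compute and a shell command to move; the robot and the scene stay as the last step left them, time stands still between calls to the robot, and variables do not carry over. Pictures are saved under pics/ and viewed, at most 10 in all, crops included, and the job is handed in when it is done.

```bash
mkdir -p pics; python3 - <<'E'
from plant import sensors, imaging
import cv2, numpy as np
for n in ("top","scene"):
    p,d=imaging.capture(n); cv2.imwrite(f"pics/{n}0.png",p); np.save(f"{n}0.npy",d); np.save(f"{n}0p.npy",p)
    m=imaging.camera_model(n); R=cv2.Rodrigues(np.array(m["rvec"],float))[0]; print(n,(-R.T@np.array(m["tvec"]).ravel()).round(), R[2].round(2))
print(sensors.state())
E
```

```text
top [ 408.   34. 1018.] [ 0.05 -0.03 -1.  ]
scene [1331.  124.  862.] [-0.74 -0.09 -0.67]
{'time_s': 0.1, 'qpos': array([ 6.78389343e+01,  1.96317322e+01,  8.73706715e+01, -4.65865373e-04,
        7.30751431e+01, -8.36609815e+00]), 'qvel': array([-0.02709744, -0.13451801, -0.13057522,  0.00152326, -0.01875243,
       -0.0585773 ]), 'effort': array([ 2.10968596e-03, -4.31990504e+01, -2.44698966e+01,  7.19085149e-02,
        5.25523850e-02, -2.07569190e-05]), 'eef_pos': array([125.04914281, 509.55254382, 248.1275072 ]), 'orientation': array([[-9.71155745e-01,  2.38445518e-01, -5.03332267e-04],
       [ 2.38445974e-01,  9.71154951e-01, -1.25639947e-03],
       [ 1.89230801e-04, -1.34017712e-03, -9.99999084e-01]]), 'force': array([ 0.20732106,  0.21975726, -0.4753655 ]), 'torque': array([5.54657025e-04, 8.03690356e-05, 2.88889123e-02]), 'grasp_force': 0.0, 'finger_gap': 91.76637503388227}
```

View pics/top0.png

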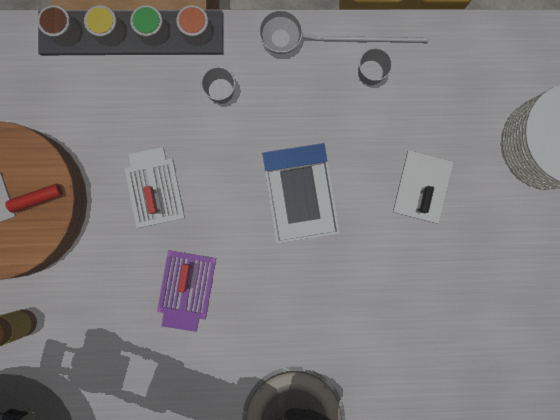

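View pics/scene0.png

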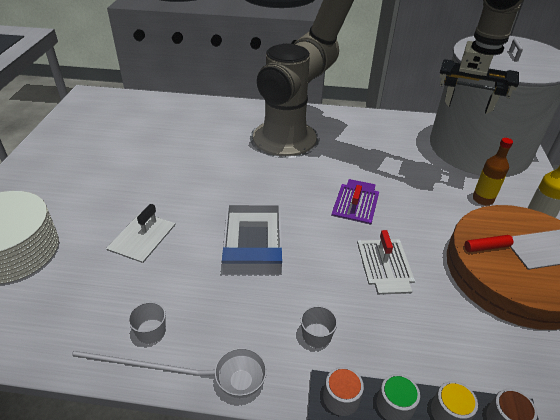

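The top view has world +x up and +y left. The white grate's red grip is at about (150,200) with its tongue at (149,157). The pan is at about (302,195) with its blue lip at (295,157). The purple look-alike is at (185,285) and the cover at (423,187). The scene view agrees.

```bash
cat > h.py <<'E'
import cv2, numpy as np
from plant import sensors, imaging
def cam(n):
    m=imaging.camera_model(n); return np.array(m["camera_matrix"],float),cv2.Rodrigues(np.array(m["rvec"],float))[0],np.array(m["tvec"],float).ravel()
def ray(n,uv,z):
    K,R,t=cam(n); uv=np.atleast_2d(np.array(uv,float)); d=np.c_[uv,np.ones(len(uv))]@np.linalg.inv(K).T@R; c=-R.T@t
    return c+d*((z-c[2])/d[:,2])[:,None]
def cloud(n,d):
    K,R,t=cam(n); v,u=np.mgrid[:d.shape[0],:d.shape[1]]; P=np.stack([(u-K[0,2])/K[0,0]*d,(v-K[1,2])/K[1,1]*d,d],-1)
    return (P-t)@R
def mask(p,lo,hi,roi):
    h=cv2.cvtColor(p,cv2.COLOR_BGR2HSV); m=cv2.inRange(h,lo,hi); o=np.zeros_like(m); x0,y0,x1,y1=roi; o[y0:y1,x0:x1]=m[y0:y1,x0:x1]; return o
def rect(P):
    (c,s,a)=cv2.minAreaRect(P[:,:2].astype(np.float32)); return np.round(c,1),np.round(s,1),round(a,1)
E
python3 - <<'E'
from h import *
p,d=np.load("top0p.npy"),np.load("top0.npy"); C=cloud("top",d)
def rep(name,m):
    v,u=np.nonzero(m); Q=C[v,u]; print(name,len(u),"z pct",np.percentile(Q[:,2],[5,50,95]).round(1)); return u,v,Q
m=mask(p,(0,120,60),(10,255,255),(138,175,165,222))|mask(p,(170,120,60),(180,255,255),(138,175,165,222))
u,v,Q=rep("red",m); top=Q[Q[:,2]>np.percentile(Q[:,2],95)-8]; print(" top",rect(top), "ray",rect(ray("top",np.c_[u,v],62)))
m=mask(p,(100,100,50),(125,255,255),(255,140,335,175)); u,v,Q=rep("blue",m); q=Q[abs(Q[:,2]-52)<8]; print(" lip depth",rect(q),"ray",rect(ray("top",np.c_[u,v],52)))
# grate plate: light, desaturated
z=C[...,2]
h=cv2.cvtColor(p,cv2.COLOR_BGR2HSV)
m=mask(p,(0,0,190),(180,40,255),(115,140,195,235)); u,v,Q=rep("grate",m); print(rect(ray("top",np.c_[u,v],6)))
for y in range(146,172,3):
    w=u[v==y]; print(y,(w.min(),w.max(),len(w)) if len(w) else None,end=' ')
# pan rim by depth
m=np.zeros(z.shape,bool); m[130:255,250:350]=True; m&=(z>40)&(z<62); Q=C[m]; print("\nrim",len(Q),rect(Q),np.median(Q[:,2]))
# scene
p,d=np.load("scene0p.npy"),np.load("scene0.npy"); C=cloud("scene",d)
m=mask(p,(0,120,60),(10,255,255),(372,222,400,262)); u,v,Q=rep("red s",m); print(rect(Q[Q[:,2]>50]))
m=mask(p,(100,100,50),(125,255,255),(210,235,300,275)); u,v,Q=rep("blue s",m); print(rect(Q[abs(Q[:,2]-52)<4]))
E
```

```text
red 172 z pct [60.  63.1 65.7]
 top (array([494.3, 307.2]), array([56. , 14.5]), 10.8) ray (array([494.5, 307.3]), array([56.9, 13.8]), 11.1)
blue 1110 z pct [49.4 52.2 55.3]
 lip depth (array([586. ,  -8.1]), array([ 40.4, 136.9]), 8.4) ray (array([585.8,  -8.3]), array([ 40., 137.]), 8.2)Traceback (most recent call last):
  File "<stdin>", line 11, in <module>
  File "<stdin>", line 4, in rep
    return _quantile_unchecked(
        a, q, axis, out, overwrite_input, method, keepdims, weights)
    return _ureduce(a,
                    func=_quantile_ureduce_func,
    ...<5 lines>...
                    overwrite_input=overwrite_input,
                    method=method)
    r = func(a, **kwargs)
    result = _quantile(arr,
                       quantiles=q,
    ...<2 lines>...
                       out=out,
                       weights=wgt)
    slices_having_nans = np.isnan(arr[-1, ...])
                                  ~~~^^^^^^^^^
IndexError: index -1 is out of bounds for axis 0 with size 0
```

```bash
python3 - <<'E'
from h import *
p,d=np.load("top0p.npy"),np.load("top0.npy"); C=cloud("top",d); z=C[...,2]
m=np.zeros(z.shape,bool); m[130:255,250:350]=True; m&=(z>42)&(z<62); Q=C[m]; print("rim",len(Q),rect(Q),np.median(Q[:,2]))
h=cv2.cvtColor(p,cv2.COLOR_BGR2HSV); print(h[170:176,160:170,2], h[240,150],h[150,120])
g=h[...,2].copy(); v0=int(np.median(h[235:245,100:200,2]))
m=np.zeros_like(g); m[140:235,115:195]=(g[140:235,115:195]>v0+12)*255
n,l,s,c=cv2.connectedComponentsWithStats(m); k=1+s[1:,4].argmax(); v,u=np.nonzero(m); print(v0,s[k],rect(ray("top",np.c_[u,v],6)))
for y in range(144,230,5):
    w=u[v==y]; print(y,(w.min(),w.max(),len(w)) if len(w) else None,end=' ')
p,d=np.load("scene0p.npy"),np.load("scene0.npy"); C=cloud("scene",d)
for nm,lo,hi,r in (("red",(0,120,60),(10,255,255),(372,222,400,262)),("blue",(100,100,50),(125,255,255),(210,235,300,275))):
    m=mask(p,lo,hi,r)>0; Q=C[m]; zt=62 if nm=="red" else 52; print(nm,np.percentile(Q[:,2],[5,50,95]),rect(Q[abs(Q[:,2]-zt)<4]))
E
```

```text
rim 1705 (array([507. , -19.5]), array([203.1, 140.2]), 8.2) 51.63828340458616
[[136 151 157 131 139 148 159 159 112 136]
 [138 149 158 140 127 142 157 159 114 113]
 [135 150 159 155 114 138 155 158 121 106]
 [110 139 158 156 122 139 153 158 127 105]
 [106 137 158 158 127 140 152 160 155 108]
 [109 136 154 157 126 136 148 157 157 111]] [150   2 144] [140   5 145]
143 [ 125  148   59   79 1614] (array([529.9, 315.2]), array([168.5, 108.4]), 11.2)
144 None 149 (np.int64(153), np.int64(162), 10) 154 (np.int64(129), np.int64(163), 35) 159 (np.int64(130), np.int64(171), 38) 164 (np.int64(131), np.int64(172), 40) 169 (np.int64(125), np.int64(173), 31) 174 (np.int64(126), np.int64(174), 23) 179 (np.int64(127), np.int64(175), 24) 184 (np.int64(128), np.int64(176), 22) 189 (np.int64(129), np.int64(177), 13) 194 (np.int64(130), np.int64(178), 13) 199 (np.int64(131), np.int64(179), 15) 204 (np.int64(132), np.int64(180), 14) 209 (np.int64(133), np.int64(181), 16) 214 (np.int64(134), np.int64(182), 20) 219 (np.int64(135), np.int64(175), 29) 224 (np.int64(136), np.int64(152), 17) 229 None red [48.78827881 59.66587343 62.31677259] (array([497.8, 304.1]), array([59.2, 15. ]), 11.5)
blue [47.89061197 50.36207726 53.1581191 ] (array([588.8, -11.4]), array([ 43.5, 139.1]), 7.8)
```

Both views agree. The grip is at about (496,306) with yaw 11°, and the pan's origin is at about (508,-21) with yaw 8.2°. I'll move above the grip, aiming 12 mm toward the tongue so the grasp is nearer the centre of mass.

```bash
python3 -m creep '[[1,[-1,-0.25,0],[0,0,0]],[1,[-1,-0.25,0],[0,0,0]],[1,[-1,-0.25,0],[0,0,0]],[1,[-1,-0.25,0],[0,0,0]],[1,[-1,-0.25,0],[0,0,0]],[1,[-1,-0.25,0],[0,0,0]],[1,[-1,-0.25,0],[0,0,0]],[1,[-1,-0.25,0],[0,0,0]],[1,[-1,-0.25,0],[0,0,0]],[1,[-1,-0.25,0],[0,0,0]],[1,[-1,-0.25,0],[0,0,0]],[1,[-1,-0.25,0],[0,0,0]],[1,[-1,-0.25,0],[0,0,0]],[1,[-1,-0.25,0],[0,0,0]],[1,[-1,-0.25,0],[0,0,0]],[1,[-1,-0.25,0],[0,0,0]],[1,[-1,-0.25,0],[0,0,0]],[1,[-1,-0.25,0],[0,0,0]],[1,[-1,-0.25,0],[0,0,0]],[1,[-1,-0.25,0],[0,0,0]]]'
python3 -m creep '[[1,[0,0,1],[0,0,-0.185]],[1,[0,0,1],[0,0,-0.185]],[1,[0,0,1],[0,0,-0.185]],[1,[0,0,1],[0,0,0]],[1,[0,0,1],[0,0,0]],[1,[0,0,0],[0,0,0]],[1,[0,0,0],[0,0,0]]]'
```

```text
time_s: 2.1
eef_pos: [490.4, 316.8, 248.3]
orientation: [[-0.971, 0.238, -0.001], [0.238, 0.971, -0.0], [0.001, -0.0, -1.0]]
force: [-0.1, -0.4, -0.5]
finger_gap: 91.9
grasp_force: 0.0
time_s: 2.8
eef_pos: [490.0, 317.3, 148.8]
orientation: [[-0.981, -0.194, -0.001], [-0.194, 0.981, -0.0], [0.001, -0.0, -1.0]]
force: [0.1, -0.6, 0.8]
finger_gap: 91.9
grasp_force: 0.0
```

```bash
python3 -m creep '[[1,[-0.8,-0.6,0],[0,0,0]],[1,[0,0,0],[0,0,0]],[1,[0,0,1],[0,0,0]],[1,[0,0,1],[0,0,0]],[1,[0,0,1],[0,0,0]],[1,[0,0,0.75],[0,0,0]],[1,[0,0,0.5],[0,0,0]],[1,[0,0,0.5],[0,0,0]],[1,[0,0,0],[0,0,0]],[1,[0,0,0],[0,0,0]],[0,[0,0,0],[0,0,0]],[0,[0,0,0],[0,0,0]],[0,[0,0,0],[0,0,0]],[0,[0,0,0],[0,0,0]],[0,[0,0,0],[0,0,0]],[0,[0,0,0],[0,0,0]],[0,[0,0,0],[0,0,0]],[0,[0,0,0],[0,0,0]]]'
```

```text
time_s: 4.6
eef_pos: [507.8, 308.7, 53.7]
orientation: [[-0.981, -0.194, -0.0], [-0.194, 0.981, 0.0], [0.0, 0.0, -1.0]]
force: [0.3, 0.3, 0.1]
finger_gap: 32.4
grasp_force: 0.0
```

```bash
python3 -m creep '[[0,[0,0,0],[0,0,0]],[0,[0,0,0],[0,0,0]],[0,[0,0,0],[0,0,0]],[0,[0,0,0],[0,0,0]],[0,[0,0,0],[0,0,0]],[0,[0,0,0],[0,0,0]],[0,[0,0,0],[0,0,0]],[0,[0,0,0],[0,0,0]]]'
python3 - <<'E'
from h import *
p,d=imaging.capture("scene"); cv2.imwrite("pics/s1.png",p[180:320,300:480].repeat(3,0).repeat(3,1))
E
```

```text
time_s: 5.4
eef_pos: [507.8, 308.6, 53.7]
orientation: [[-0.981, -0.194, -0.0], [-0.194, 0.981, -0.0], [0.0, -0.0, -1.0]]
force: [-0.0, -1.5, 0.0]
finger_gap: 15.4
grasp_force: 30.0
```

View pics/s1.png

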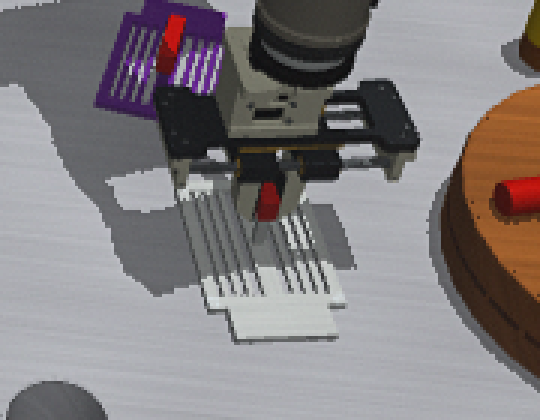

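The gap of 15.4 mm matches the bar. Now I'll lift, square the yaw to the pan and carry it over.

```bash
python3 -m creep '[[0,[0,0,-0.3],[0,0,0]],[0,[0,0,-0.6],[0,0,0]],[0,[0,0,-1],[0,0,0]],[0,[0,0,-1],[0,0,0]],[0,[0,0,-1],[0,0,0]],[0,[0,0,-1],[0,0,0]],[0,[0,0,-1],[0,0,0]],[0,[0,0,-0.5],[0,0,0.065]],[0,[0,0,0],[0,0,0]],[0,[0,0,0],[0,0,0]]]'
python3 -m creep '[[0,[0.1,-0.4,0],[0,0,0]],[0,[0.2,-0.8,0],[0,0,0]],[0,[0.24,-0.96,0],[0,0,0]],[0,[0.24,-0.96,0],[0,0,0]],[0,[0.24,-0.96,0],[0,0,0]],[0,[0.24,-0.96,0],[0,0,0]],[0,[0.24,-0.96,0],[0,0,0]],[0,[0.24,-0.96,0],[0,0,0]],[0,[0.24,-0.96,0],[0,0,0]],[0,[0.24,-0.96,0],[0,0,0]],[0,[0.24,-0.96,0],[0,0,0]],[0,[0.24,-0.96,0],[0,0,0]],[0,[0.24,-0.96,0],[0,0,0]],[0,[0.24,-0.96,0],[0,0,0]],[0,[0.24,-0.96,0],[0,0,0]],[0,[0.24,-0.96,0],[0,0,0]],[0,[0.24,-0.96,0],[0,0,0]],[0,[0.2,-0.8,0],[0,0,0]],[0,[0.05,-0.2,0],[0,0,0]]]'
python3 -m creep '[[0,[0,0,0],[0,0.15,0]],[0,[0,0,0],[0,0.15,0]],[0,[0,0,0],[0,0.14,0]],[0,[0,0,0],[0,0,0]],[0,[0,0,0],[0,0,0]],[0,[0,0,0],[0,0,0]]]'
python3 - <<'E'
from h import *
for n in("scene","top"):
    p,d=imaging.capture(n); cv2.imwrite(f"pics/{n}2.png",p[150:310,180:340].repeat(3,0).repeat(3,1) if n=="scene" else p[110:270,220:380].repeat(3,0).repeat(3,1)); np.save(n+"2p.npy",p); np.save(n+"2.npy",d)
E
```

```text
time_s: 6.45
eef_pos: [507.6, 308.7, 181.9]
orientation: [[-0.989, -0.145, 0.0], [-0.145, 0.989, 0.0], [-0.0, 0.0, -1.0]]
force: [-0.5, 0.2, -3.2]
finger_gap: 15.5
grasp_force: 30.0
time_s: 8.35
eef_pos: [472.3, -33.8, 181.4]
orientation: [[-0.99, -0.141, -0.001], [-0.141, 0.99, -0.0], [0.001, -0.0, -1.0]]
force: [0.1, 0.9, -3.8]
finger_gap: 15.9
grasp_force: 30.0
time_s: 8.95
eef_pos: [472.7, -31.7, 181.8]
orientation: [[-0.932, -0.144, -0.334], [-0.135, 0.99, -0.048], [0.337, 0.0, -0.941]]
force: [0.1, -0.2, -2.7]
finger_gap: 15.8
grasp_force: 30.0
```

View pics/scene2.png

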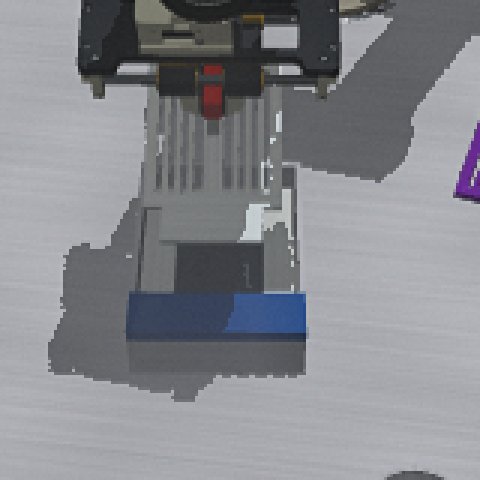

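View pics/top2.png

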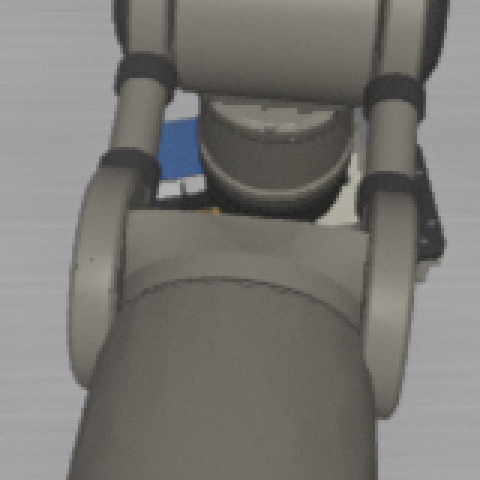

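The scene view shows the grate tipped. Its tongue end edge runs between crop (160,242) and (265,242), i.e. about px (233..268, 231), still short of the lip. The top view is blocked by the arm. I'll measure pitch and tongue position from the scene depth.

```bash
cat > m.py <<'E'
from h import *
def meas(p,d,dbg=0):
    C=cloud("scene",d); a=np.deg2rad(8.2); X=np.array([np.cos(a),np.sin(a)]); Y=np.array([-X[1],X[0]]); o=np.array([509.1,-23.])
    P=np.dstack([(C[...,:2]-o)@X,(C[...,:2]-o)@Y,C[...,2]])
    return P
E
python3 - <<'E'
from m import *
p,d=np.load("scene2p.npy"),np.load("scene2.npy"); P=meas(p,d)
for u in (240,250,258): print(u,[tuple(P[v,u].round().astype(int)) for v in range(208,240,3)])
for v in (222,227): print(v,[tuple(P[v,u].round().astype(int)) for u in range(227,276,2)])
Q=P[221:230,236:265].reshape(-1,3); Q=Q[Q[:,2]>60]
c=np.linalg.lstsq(np.c_[Q[:,:2],np.ones(len(Q))],Q[:,2],rcond=None)[0]; print(len(Q),c,np.degrees(np.arctan(c[:2])))
m=mask(p,(100,100,50),(125,255,255),(210,235,300,275))>0; q=P[m];q=q[abs(q[:,2]-52)<4]; print(rect(q))
E
```

```text
240 [(np.int64(-97), np.int64(-35), np.int64(38)), (np.int64(-95), np.int64(-35), np.int64(28)), (np.int64(11), np.int64(-28), np.int64(114)), (np.int64(16), np.int64(-28), np.int64(109)), (np.int64(25), np.int64(-28), np.int64(108)), (np.int64(31), np.int64(-28), np.int64(104)), (np.int64(41), np.int64(-27), np.int64(104)), (np.int64(49), np.int64(-27), np.int64(101)), (np.int64(-41), np.int64(-34), np.int64(3)), (np.int64(-35), np.int64(-34), np.int64(-1)), (np.int64(-17), np.int64(-33), np.int64(5))]
250 [(np.int64(-3), np.int64(-5), np.int64(121)), (np.int64(3), np.int64(-5), np.int64(117)), (np.int64(11), np.int64(-4), np.int64(115)), (np.int64(19), np.int64(-4), np.int64(112)), (np.int64(24), np.int64(-4), np.int64(107)), (np.int64(32), np.int64(-4), np.int64(104)), (np.int64(40), np.int64(-4), np.int64(102)), (np.int64(50), np.int64(-4), np.int64(102)), (np.int64(-43), np.int64(-8), np.int64(1)), (np.int64(-28), np.int64(-7), np.int64(5)), (np.int64(-23), np.int64(-7), np.int64(0))]
258 [(np.int64(-9), np.int64(14), np.int64(115)), (np.int64(0), np.int64(14), np.int64(114)), (
[... 2105 characters left out ...]
(43), np.int64(-2), np.int64(102)), (np.int64(41), np.int64(3), np.int64(101)), (np.int64(43), np.int64(8), np.int64(102)), (np.int64(41), np.int64(12), np.int64(101)), (np.int64(40), np.int64(17), np.int64(99)), (np.int64(43), np.int64(22), np.int64(102)), (np.int64(43), np.int64(27), np.int64(102)), (np.int64(43), np.int64(31), np.int64(102)), (np.int64(43), np.int64(36), np.int64(102)), (np.int64(-41), np.int64(42), np.int64(22)), (np.int64(-42), np.int64(47), np.int64(21)), (np.int64(-39), np.int64(52), np.int64(24)), (np.int64(-43), np.int64(57), np.int64(20))]
261 [9.44150747e-01 1.35411112e-02 6.81621364e+01] [43.35452743  0.77580111]
(array([79.3,  0.2]), array([138.2,  43.4]), 88.6)
```

The measured tongue end is pan (50,-2,98) at about 21° pitch, which matches the prediction of (48,-5,98). Now I'll go straight down to tongue z ≈ 31.

```bash
python3 -m creep '[[0,[-0.24,0.15,0.66],[0,0,0]],[0,[-0.34,0,0.94],[0,0,0]],[0,[-0.34,0,0.94],[0,0,0]],[0,[-0.17,0,0.47],[0,0,0]],[0,[-0.05,0,0.13],[0,0,0]],[0,[0,0,0],[0,0,0]],[0,[0,0,0],[0,0,0]]]'
python3 - <<'E'
from m import *
p,d=imaging.capture("scene"); cv2.imwrite("pics/s3.png",p[170:290,190:310].repeat(4,0).repeat(4,1)); P=meas(p,d)
for u in (240,250,258): print(u,[tuple(int(t) for t in P[v,u]) for v in range(222,262,2)])
E
```

```text
time_s: 9.75
eef_pos: [473.6, -28.9, 115.7]
orientation: [[-0.932, -0.144, -0.334], [-0.135, 0.99, -0.049], [0.337, -0.0, -0.941]]
force: [1.0, 0.4, -3.3]
finger_gap: 15.8
grasp_force: 30.0
240 [(-20, -31, 58), (-17, -31, 54), (-8, -30, 56), (-4, -30, 52), (1, -30, 51), (4, -30, 48), (11, -30, 48), (14, -30, 44), (21, -29, 43), (26, -29, 42), (33, -29, 42), (35, -29, 37), (40, -29, 35), (60, -28, 49), (69, -27, 52), (72, -27, 48), (81, -27, 51), (86, -26, 49), (91, -26, 48), (101, -26, 52)]
250 [(-17, -6, 61), (-16, -6, 55), (-8, -5, 55), (-3, -5, 53), (1, -5, 52), (5, -5, 48), (13, -5, 49), (16, -5, 45), (21, -5, 43), (27, -5, 42), (30, -5, 38), (34, -5, 36), (41, -4, 36), (63, -4, 52), (68, -3, 51), (75, -3, 51), (80, -3, 50), (87, -3, 50), (92, -3, 49), (99, -3, 50)]
258 [(-62, 13, 19), (-65, 13, 9), (-65, 12, 2), (-57, 13, 2), (-50, 13, 1), (-41, 13, 2), (-34, 13, 2), (15, 14, 45), (21, 14, 43), (25, 14, 41), (29, 14, 38), (834, 28, 862), (38, 14, 33), (59, 14, 48), (67, 14, 50), (74, 15, 51), (81, 15, 51), (89, 15, 52), (93, 15, 50), (98, 15, 49)]
```

View pics/s3.png

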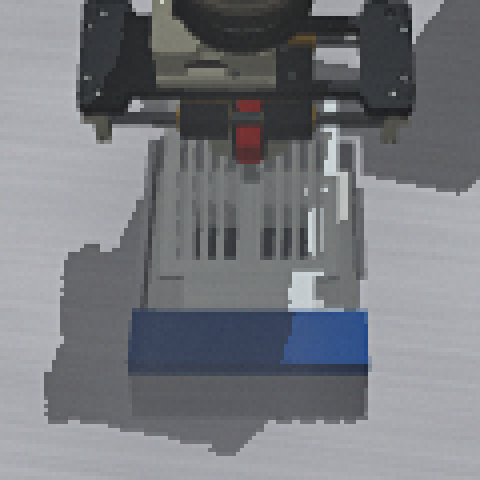

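The view shows the tongue at the lip's front edge and below its underside, with the extrapolated end at about (48,31). Now I'll slide it 34 mm forward under the lip.

```bash
python3 -m creep '[[0,[-0.25,0,-0.09],[0,0,0]],[0,[-0.47,0,-0.17],[0,0,0]],[0,[-0.47,0,-0.17],[0,0,0]],[0,[-0.3,0,-0.11],[0,0,0]],[0,[-0.12,0,-0.05],[0,0,0]],[0,[0,0,0],[0,0,0]],[0,[0,0,0],[0,0,0]],[0,[0,0,0],[0,0,0]]]'
```

```text
time_s: 10.6
eef_pos: [506.7, -23.9, 115.1]
orientation: [[-0.931, -0.143, -0.336], [-0.135, 0.99, -0.048], [0.339, 0.0, -0.941]]
force: [0.2, -0.7, -3.6]
finger_gap: 15.6
grasp_force: 30.0
```

No contact force, and the tongue is at about (82.5,-2,31). Next I'll work out the swing rows about the tongue end.

```bash
python3 - <<'E'
import numpy as np
th=np.deg2rad(np.linspace(19.8,0,9)); tz=np.r_[31.2,31,30.5,30,29.5,29,28.5,28,27]
T=np.c_[np.full(9,82.8)-(108*np.cos(th)-50*np.sin(th)), tz+108*np.sin(th)+50*np.cos(th)]
for i in range(8):
    d=T[i+1]-T[i];c,s=np.cos(th[i]),np.sin(th[i]); print(((d@[-c,s])/20).round(2),((d@[-s,-c])/20).round(2),T[i+1].round(1))
print(2.475/45)
E
```

```text
0.1 0.24 [ -5.4 110.9]
0.1 0.26 [ -8.8 106.5]
0.1 0.26 [-12. 102.]
0.1 0.26 [-15.   97.3]
0.1 0.26 [-17.8  92.5]
0.1 0.26 [-20.5  87.6]
0.1 0.26 [-22.9  82.6]
0.1 0.29 [-25.2  77. ]
0.055
```

```bash
python3 -m creep '[[0,[0.1,0,0.24],[0,-0.055,0]],[0,[0.1,0,0.26],[0,-0.055,0]],[0,[0.1,0,0.26],[0,-0.055,0]],[0,[0.1,0,0.26],[0,-0.055,0]],[0,[0,0,0],[0,0,0]],[0,[0,0,0],[0,0,0]]]'
python3 -m creep '[[0,[0.1,0,0.26],[0,-0.055,0]],[0,[0.1,0,0.26],[0,-0.055,0]],[0,[0,0,0],[0,0,0]],[0,[0,0,0],[0,0,0]]]'
```

```text
time_s: 11.2
eef_pos: [493.8, -25.9, 98.1]
orientation: [[-0.975, -0.143, -0.171], [-0.141, 0.99, -0.025], [0.173, -0.0, -0.985]]
force: [-0.6, -0.1, -2.2]
finger_gap: 15.5
grasp_force: 30.0
time_s: 11.6
eef_pos: [488.9, -26.6, 88.4]
orientation: [[-0.986, -0.143, -0.086], [-0.143, 0.99, -0.013], [0.087, -0.0, -0.996]]
force: [0.5, 0.2, -3.3]
finger_gap: 15.9
grasp_force: 30.0
```

```bash
python3 -m creep '[[0,[0.1,0,0.26],[0,-0.055,0]],[0,[0,0,0],[0,0,0]],[0,[0.1,0,0.29],[0,-0.055,0]],[0,[0,0,0],[0,0,0]],[0,[0,0,0],[0,0,0]],[0,[0,0,0],[0,0,0]]]'
python3 - <<'E'
from m import *
p,d=imaging.capture("scene"); cv2.imwrite("pics/s4.png",p[170:290,190:310].repeat(4,0).repeat(4,1)); P=meas(p,d)
for u in (240,250): print(u,[tuple(int(t) for t in P[v,u]) for v in range(210,256,3)])
E
```

```text
time_s: 12.2
eef_pos: [484.2, -27.3, 77.7]
orientation: [[-0.99, -0.144, -0.001], [-0.144, 0.99, -0.0], [0.001, -0.0, -1.0]]
force: [-1.5, 0.1, 0.8]
finger_gap: 15.8
grasp_force: 30.0
240 [(11, -27, 127), (-94, -35, 22), (-75, -34, 28), (-65, -33, 27), (-65, -34, 15), (-64, -34, 6), (-55, -34, 4), (-47, -34, 0), (-33, -33, 3), (0, -31, 25), (13, -30, 28), (24, -30, 29), (37, -29, 31), (65, -27, 51), (73, -27, 50), (82, -27, 48)]
250 [(-38, -6, 83), (-27, -5, 83), (-16, -5, 82), (-8, -5, 79), (-8, -5, 69), (-12, -6, 55), (-28, -6, 30), (-20, -6, 27), (-9, -6, 27), (1, -6, 27), (15, -5, 30), (23, -5, 28), (35, -5, 30), (65, -4, 51), (74, -3, 51), (85, -3, 51)]
```

View pics/s4.png

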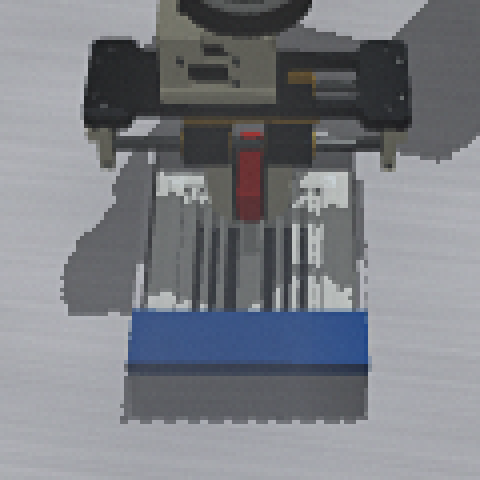

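The grate is flat in the pan at plate top z ≈ 29-30, and the wrist no longer carries its weight. I'll press lightly to seat it, then open.

```bash
python3 -m creep '[[0,[0,0,0.06],[0,0,0]],[0,[0,0,0],[0,0,0]],[0,[0,0,0],[0,0,0]]]'
python3 -m creep '[[0.5,[0,0,0],[0,0,0]],[0.5,[0,0,0],[0,0,0]],[0.5,[0,0,0],[0,0,0]],[0.5,[0,0,0],[0,0,0]],[0.5,[0,0,0],[0,0,0]],[0.5,[0,0,0],[0,0,0]],[0.5,[0,0,0],[0,0,0]],[0.5,[0,0,0],[0,0,0]]]'
```

```text
time_s: 12.55
eef_pos: [484.2, -27.3, 77.6]
orientation: [[-0.99, -0.144, 0.001], [-0.144, 0.99, -0.0], [-0.001, -0.0, -1.0]]
force: [-5.1, 0.0, 13.7]
finger_gap: 15.5
grasp_force: 30.0
time_s: 13.35
eef_pos: [483.8, -27.2, 76.1]
orientation: [[-0.99, -0.144, -0.0], [-0.144, 0.99, 0.0], [-0.0, 0.0, -1.0]]
force: [-0.1, 0.2, 0.2]
finger_gap: 45.6
grasp_force: 0.0
```

```bash
python3 -m creep '[[0.5,[0,0,-0.5],[0,0,0]],[0.5,[0,0,-1],[0,0,0]],[0.5,[0,0,-1],[0,0,0]],[0.5,[0,0,-1],[0,0,0]],[0.5,[0,0,-1],[0,0,0]],[0.5,[0,0,-1],[0,0,0]],[0.5,[0,1,-1],[0,0,0]],[0.5,[0,1,-1],[0,0,0]],[0.5,[0,1,0],[0,0,0]],[0.5,[0,1,0],[0,0,0]],[0.5,[0,1,0],[0,0,0]],[0.5,[0,1,0],[0,0,0]],[0.5,[0,1,0],[0,0,0]],[0.5,[0,1,0],[0,0,0]],[0.5,[0,1,0],[0,0,0]],[0.5,[0,1,0],[0,0,0]],[0.5,[0,0,0],[0,0,0]],[0.5,[0,0,0],[0,0,0]]]'
python3 - <<'E'
from m import *
p,d=imaging.capture("scene"); q,_=imaging.capture("top")
cv2.imwrite("pics/s5.png",np.hstack([a.repeat(4,0).repeat(4,1) for a in (p[185:285,205:300],q[135:235,255:350])])); P=meas(p,d)
m=mask(p,(0,120,60),(10,255,255),(235,190,275,250))>0; Q=P[m]; print(np.percentile(Q[:,2],[5,50,95]),rect(Q[Q[:,2]>np.percentile(Q[:,2],95)-6]))
S=P[205:248,228:275].reshape(-1,3); S=S[(S[:,2]>22)&(S[:,2]<36)&(abs(S[:,1])<50)&(abs(S[:,0]+10)<65)]
c=np.linalg.lstsq(np.c_[S[:,:2],np.ones(len(S))],S[:,2],rcond=None)[0]; print(len(S),c)
for lo in(-75,-40,-10,20): k=S[(S[:,0]>lo)&(S[:,0]<lo+30)]; print(lo,len(k),np.median(k[:,2]))
E
```

```text
time_s: 15.15
eef_pos: [455.0, 170.6, 226.6]
orientation: [[-0.989, -0.145, 0.001], [-0.145, 0.989, -0.0], [-0.001, -0.0, -1.0]]
force: [0.0, -0.3, -0.1]
finger_gap: 46.1
grasp_force: 0.0
[81.96082735 84.68140668 86.97485413] (array([-35.9,  -0.6]), array([13.9, 54.2]), 87.9)
751 [8.07310918e-03 7.14102118e-03 2.77895334e+01]
-75 196 27.616347561649953
-40 170 27.74360023692583
-10 223 27.97425200520506
20 135 28.190071391524203
```

View pics/s5.png

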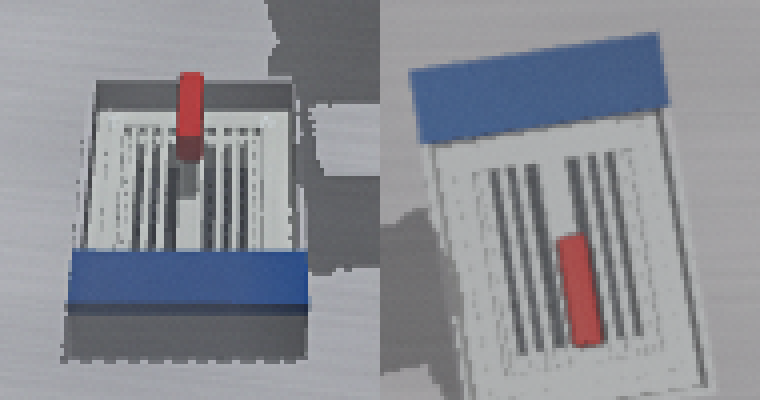

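The grate lies flat inside the pan: its slope is under 0.5° and the grip is at pan x -36, y -1. Its top is about 85-86, which fits z ≈ 74 at the grip centre. The tongue is therefore at about x 84, under the lip, and the robot is clear.

```bash
python3 -c "
from plant import ctrl
print(ctrl.job_done())"
```

```text
the job is handed in; nothing more can be done
None
```

The grate is back in the pan, flat on the ledge with its tongue under the blue lip and released, the plain cover was never approached, and I handed the job in at about 15 s; no verdict came back.

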